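Take the switch board out of the drawer rack and hold it up for inspection

TASK

Pull the cabinet's drawer fully open by its handle, draw the circuit board with the white rail (the one carrying the blue switch housing and the black ferrite core) up out of its rack, and hold it up for me over the blue antistatic mat, a hand's breadth clear of it, so that I can look over the parts: leaned over half-way between upright and flat (about 45 degrees), component side facing up, white rail uppermost and level. Finish still holding it there, steady in the gripper. Leave the other two boards seated in the rack, the drawer open, and the canister and the bracket where they are.

Things in the scene. Friction and masses are not known exactly. Their poses are not given: they have to be found in the camera images.
- drawer (a joint): how far the drawer is pulled out, in m: 0 shut (as at the start), 0.17 at its stop (fully open; 0.14 or more counts). It runs along the cabinet's -x with a light drag of about 2 N and stays where it is left.
- cabinet: grey steel one-drawer bench cabinet, fixed, 190 deep (x) x 214 wide (y) x 140 high; origin at the centre of its underside on the bench; its own -x axis is the way the drawer opens. The blue drawer front stands 95 to 107 mm from the origin along -x, its top edge 130 above the bench; the tray's other walls reach only 72 above the bench.
- drawer_handle (a point): middle of the drawer's bar handle: a level steel bar 11 mm thick, 110 long along the cabinet's y, 34 mm of free room between it and the drawer front, 108 above the bench (32 below the cabinet's top), on two posts 47 mm either side of its middle. It can be pinched from above. Moves with the drawer; axes as the cabinet's.
- drawer_rack (a point): centre of the black rack's base in the drawer, on which the boards stand, 26 mm above the bench; moves with the drawer; axes as the cabinet's. Three slots along x at y = -50, 0, +50 mm; their end channels, 55 mm tall, take the board's short edges with 1.5 mm play, so draw a board straight up. Which slot holds which board varies. Shut, they are under the cabinet's top; fully open, clear in front of it.
- switch_board_rail (a point): centre of the white plastic rail on the wanted board's top edge, the place to grip: 80 long (own y) x 12 thick (own x) x 18 high (own z). Neighbouring rails stand 38 mm away either side in the rack, so do not open the fingers wide. Own axes: x out of the component side, y along the rail, z up the board to the rail. In the rack z is up and x points to the cabinet's -y.
- switch_board_center (a point): middle of the wanted board, 34 mm below the rail's centre; axes as the rail's. Green, 100 long x 3 thick, 86 high with its rail, about 0.12 kg. Component side: blue translucent switch housing and black round ferrite core, up to 13 mm off the board; parts begin 26 mm below the rail's centre.
- switch_board_foot (a point): middle of the wanted board's lower edge, 77 mm below the rail's centre; axes as the rail's.
- switch_board: the wanted board as a whole; origin at the middle of its lower edge, axes as the rail's.
- mat: blue antistatic bench mat, fixed, 240 (x) x 220 (y) x 3 thick; origin at its centre on the bench. The board's centre must be held over this rectangle. Its position and yaw vary.
- supply_board_center (a point): middle of another board in the rack (black rail, aluminium heat sink), of the same size and axes as the wanted one: leave it seated.
- relay_board_center (a point): middle of another board in the rack (black rail, three orange relays), of the same size and axes as the wanted one: leave it seated.
- fuse_canister_center (a point): screw-top aluminium canister of fuses standing on the bench beyond the mat, 53 across, 70 high; this point is its centre. Leave it standing.
- panel_bracket_center (a point): zinc-plated steel angle bracket on the bench left of the cabinet, foot 60 x 50, upright flange 48 high; this point is 15 mm above the middle of its foot. Leave it.

How it is judged:
On the way, in this order (a step that is already met when the one before it is completed fails the run):
1. the drawer is pulled fully open with the boards seated (value of joint drawer above 0.14 m and not (z of supply_board_center in the frame of drawer_rack above 0.06 m or z of supply_board_center in the frame of drawer_rack below 0.02 m) and not (z of relay_board_center in the frame of drawer_rack above 0.06 m or z of relay_board_center in the frame of drawer_rack below 0.02 m) and z of switch_board_foot in the frame of drawer_rack below 0.02 m), for 0.2 s.
2. the board with the white rail is drawn up clear of its guide slot, in the fingers, with the drawer open (value of joint drawer above 0.14 m and z of switch_board_foot in the frame of drawer_rack above 0.075 m and contact force between switch_board and the fingers above 1 N), for 0.2 s.
At the end, for the whole second after the job is handed in: The gripper alone holds the board still: component side up, face 45+-12 deg from level, leaned 45+-16 deg from upright, rail up, centre over the mat, lower edge over 60 mm above the bench; drawer open 140 mm or more, other boards seated, canister and bracket within 30 mm of their start (contact force between switch_board and the fingers above 1 N and angle between switch_board_center's own x axis and vertical between 0.576 and 0.995 rad and angle between switch_board_center's own z axis and vertical between 0.5 and 1.07 rad and height (world z) of switch_board_foot above 0.06 m and height (world z) of switch_board_center above 0.08 m and x of switch_board_center in the frame of mat between -0.12 and 0.12 m and y of switch_board_center in the frame of mat between -0.11 and 0.11 m and linear speed of switch_board below 0.03 m/s and angular speed of switch_board below 0.2 rad/s and contact force between switch_board and cabinet below 0.1 N and contact force between switch_board and mat below 0.1 N and value of joint drawer above 0.14 m and not (z of supply_board_center in the frame of drawer_rack above 0.06 m or z of supply_board_center in the frame of drawer_rack below 0.02 m) and not (z of relay_board_center in the frame of drawer_rack above 0.06 m or z of relay_board_center in the frame of drawer_rack below 0.02 m) and distance of each of fuse_canister_center, panel_bracket_center from where it was at the start of the episode below 0.03 m); the arm keeps its last pose, push and grip.
It fails at once if another board is pulled up out of its seat in the rack ((z of supply_board_center in the frame of drawer_rack above 0.06 m or z of supply_board_center in the frame of drawer_rack below 0.02 m) or (z of relay_board_center in the frame of drawer_rack above 0.06 m or z of relay_board_center in the frame of drawer_rack below 0.02 m)).
It fails at once if the canister or the bracket is pushed away or knocked over (distance of any of fuse_canister_center, panel_bracket_center from where it was at the start of the episode above 0.03 m or angle between fuse_canister_center's own z axis and vertical above 0.5 rad).
It also fails if it takes over 48 s, if anything falls off the work surface, if the arm or the gripper's body presses on something with over 40 N, if the wrist force passes 120 N, or if a joint passes its speed limit or range.

ROBOT

A 6-joint arm with a two-finger parallel gripper is mounted at the origin on the work surface. World frame = base frame: x ahead of the robot, y to its left, z up, the work surface at z = 0. Lengths are in m, angles in rad, forces in N, time in s.
With the tool pointing down it reaches from about 0.35 to 0.875 m from the base axis. Payload 15.5 kg.
Tool frame: the origin (TCP) lies on the centre line of the jaws, within the pads' length; the fingertips stand robot.nose_length ahead of it and the grasp point (between the pads) lies 5 mm behind it (robot.nose_length is the distance from the TCP to the fingertips, in m); z points along the fingers, y is the line along which they close (so a half turn about z gives the same grasp; the last joint's range is limited). The gripper opens to 85 mm and grips with 20 to 120 N. Pads are 22 mm wide; open, the fingers measure 114 mm over their backs; the gripper's body (76 mm by 85 mm) begins 54 mm behind the grasp point. The pads swing forward as they close: fully open they stand 13 mm farther back than shut.
Start: joints at [1.238, 0.494, 1.345, -0, 1.302, -0.096], TCP at [0.147, 0.608, 0.245] pointing down, gripper open.
Joint ranges: [-2.91, 2.91], [-0.82, 2.16], [0.22, 2.67], [-1.22, 4.37], [0.12, 2.79], [-3.08, 3.08]. Speed limits (rad/s): [1.89, 1.89, 2.57, 3.01, 3.01, 3.01].

INTERFACE

Orientations are given as a unit quaternion [w, x, y, z].
In Python, from plant import robot gives the robot as it stands.
- The arm moves only by the tool carry_out, never from a script. Its argument "deltas" is a list of rows, each a list of 7 numbers: the shift along the tool's x, y, z in cm, then the turn, a rotation vector about the tool's x, y, z in rad, then the opening, from 0 (shut) to 1 (fully open). In form: [[x, y, z, rx, ry, rz, fingers], ...]. A call has 1 to 20 rows; each row shifts and turns the commanded pose from where the row before left it, along the tool's axes as they then stand; what a row does not reach is not made up. A row lasts 1/10 s, in which the tool goes at most 50 mm and 8.59 degrees, less where a joint would pass 70% of its speed; a pose out of reach is approached as far as the arm can. A call is refused whole if a number of a shift passes 5 or a number of a turn 0.15, either way. A call with a gripper value outside its range is refused whole. The fingers move at their own pace and stop on an object; "force" is the grip in N (left out, the last holds). Time passes only in rows, so rows that do not move let the fingers close. It gives the time, the measured TCP pose, the force, the opening and the grip force at its end, in the units of the state.
- robot.sense(): the state, without advancing time (a new reading comes with each control period).
- robot.snapshot(name): name is "scene" or "side" or "wrist"; returns the picture (480x640x3 uint8, red, green, blue); there is no depth.
- robot.calibration(name): a dict with "camera_matrix" (3x3 intrinsics, pixels), "R" (3x3) and "t" (3): a world point X has camera coordinates R X + t. Camera axes: x right, y down, z forward; pixel columns grow to the right and rows downward; lengths in m; the calibration is good to about 2 mm. A picture is of the moment at which its call begins: read the wrist's pose just before it. calibration takes no time and is no camera call; for the wrist camera it gives the pose at the moment of the call.
- robot.hand_in(): hands the job in; it is judged then, once.
The state is a dict: "time_s": time; "joint_pos": joint angles; "qvel": joint speeds; "effort": joint torques, N m; "tool_pos": TCP position; "ee_rot": TCP orientation; "contact_force": force on the tool from outside, world axes, zero at the start; "torque": the same for the moment, N m; "finger_gap": finger opening in m; "gripper_force": force on a finger pad.
Only numpy, scipy, OpenCV 4.12 (cv2) and the standard library are available. Lean on these libraries where they do the work, as an engineer would, in place of code of your own. Each camera call takes 0.05 s, during which the arm holds its last target. There are 200 camera calls.

## Working session

There is one attempt and no reset: what is moved stays moved. The work goes in short steps, Python scripts to look and compute and a tool call to move; the robot and the scene stay as the last step left them, time stands still between calls to the robot, and variables do not carry over. Pictures are saved under pics/ and viewed, at most 10 in all, crops included, and the job is handed in when it is done.

Besides the shell and the picture viewer there is one more tool, called by a JSON object that holds its "name" and its "arguments". carry_out: Moves the arm, as the interface text tells. Its arguments: {"type":"object","properties":{"deltas":{"type":"array","items":{"type":"array","items":{"type":"number"}}},"force":{"type":"number"}},"required":["deltas"]}

```bash
ls; mkdir -p pics; python3 - <<'E'
from plant import robot
import cv2,numpy as np
s=robot.sense();print(s, robot.nose_length)
ims=[]
for n in ["scene","side"]:
    c=robot.calibration(n);print(n,np.round(c["camera_matrix"],1).tolist(),np.round(c["R"],3).tolist(),np.round(c["t"],3).tolist())
    im=robot.snapshot(n);cv2.imwrite(f"pics/{n}0.png",im[:,:,::-1])
E
```

```text
pics
{'time_s': 0.0, 'joint_pos': array([ 1.23850045e+00,  4.94182455e-01,  1.34614507e+00, -3.03364767e-06,
        1.30249027e+00, -9.55315314e-02]), 'qvel': array([-3.55881292e-04,  9.91609300e-04,  8.30746089e-06,  5.76960647e-04,
       -1.16741431e-03,  1.21172777e-04]), 'effort': array([-4.16714567e-03, -8.82132554e+01, -3.83861125e+01, -4.70025152e-04,
        1.02498897e-02, -1.89554834e-05]), 'tool_pos': array([0.14650221, 0.60722988, 0.24469597]), 'ee_rot': array([-1.28611065e-04,  1.18105438e-01,  9.93000871e-01, -5.98918452e-04]), 'contact_force': array([ 0.16266254,  0.47442989, -0.01458075]), 'torque': array([-0.01221949, -0.01486955,  0.00235299]), 'gripper_force': 0.0, 'finger_gap': 0.08524535937959377} 0.014
scene [[536.4, 0.0, 319.8], [0.0, 536.4, 238.6], [0.0, 0.0, 1.0]] [[0.166, 0.986, 0.013], [0.839, -0.134, -0.528], [-0.519, 0.099, -0.849]] [-0.142, -0.494, 1.721]
side [[456.0, 0.0, 307.3], [0.0, 456.0, 245.2], [0.0, 0.0, 1.0]] [[0.816, -0.578, 0.022], [-0.307, -0.466, -0.83], [0.49, 0.67, -0.557]] [-0.509, 0.283, 0.854]
```

View pics/scene0.png

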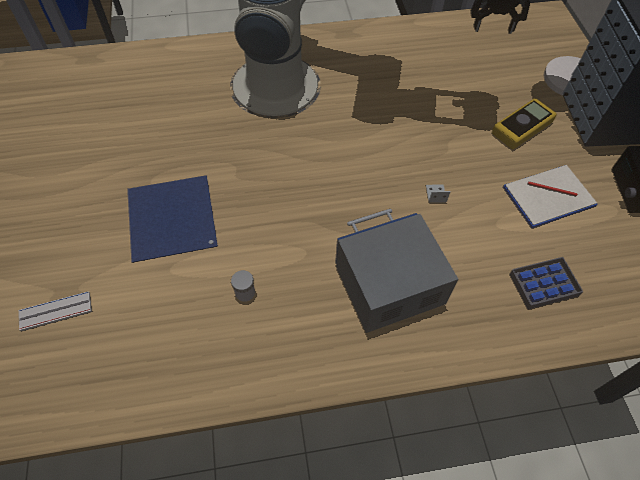

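View pics/side0.png

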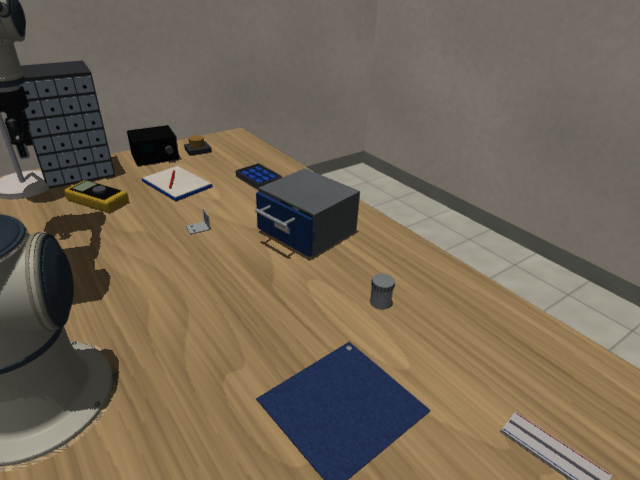

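The scene view shows the mat's corners at about (128,189), (207,176), (217,247) and (133,262). The handle bar runs from (350,223) to (391,211). The cabinet's top has corners near (337,240), (418,214), (457,278) and (373,307). The canister is at (243,287) and the bracket at (437,194).

```bash
cat > h.py <<'E'
from plant import robot
import cv2,numpy as np
from scipy.spatial.transform import Rotation as Ro
def ray(c,uv):
    K,R,t=[np.array(c[k]) for k in("camera_matrix","R","t")]
    d=R.T@np.linalg.solve(K,[uv[0],uv[1],1.]); return -R.T@t,d
def onz(c,uv,z):
    o,d=ray(c,uv); return o+d*(z-o[2])/d[2]
def proj(c,X):
    p=np.array(c["R"])@X+np.array(c["t"]);p=np.array(c["camera_matrix"])@p;return p[:2]/p[2]
def rot(): 
    q=robot.sense()["ee_rot"];return Ro.from_quat([q[1],q[2],q[3],q[0]])
E
python3 - <<'E'
from h import *
c=robot.calibration("scene");f=lambda u,z:np.round(onz(c,u,z),3)
im=cv2.imread("pics/scene0.png");hsv=cv2.cvtColor(im,cv2.COLOR_BGR2HSV)
m=cv2.inRange(hsv,(105,100,30),(130,255,255));m[:160]=0;m[300:]=0;m[:,:100]=0;m[:,230:]=0
cs=max(cv2.findContours(m,0,2)[0],key=cv2.contourArea)
P=np.array([f(p[0],.003)[:2] for p in cs],np.float32)
print("mat",cv2.minAreaRect(P))
print("handle",f((350,223),.113),f((391,211),.113))
T=[f(u,.14) for u in[(337,240),(418,214),(457,278),(373,307)]];print("top",T)
for a,b in((0,1),(1,2),(2,3),(3,0)):
    d=(T[b]-T[a]);print(np.linalg.norm(d),np.degrees(np.arctan2(d[1],d[0])))
print("can",f((243,277),.07),"brk",f((437,197),.0))
E
python3 - <<'E'
import cv2
im=cv2.imread("pics/scene0.png")[180:345,320:480]
cv2.imwrite("pics/crop0.png",cv2.resize(im,None,fx=3.6,fy=3.6,interpolation=cv2.INTER_CUBIC))
E
```

```text
mat ((0.47252196073532104, -0.34264668822288513), (0.20189140737056732, 0.1795414239168167), 8.530760765075684)
handle [0.633 0.111 0.113] [0.614 0.219 0.113]
top [array([0.692, 0.067, 0.14 ]), array([0.65 , 0.273, 0.14 ]), array([0.833, 0.314, 0.14 ]), array([0.872, 0.113, 0.14 ])]
0.2102379604162864 101.52372170389731
0.18753666308218234 12.628221917390432
0.20474862636901867 -79.01934998982644
0.1857848217697022 -165.6645645804799
can [ 0.716 -0.162  0.07 ] brk [0.513 0.389 0.   ]
```

View pics/crop0.png

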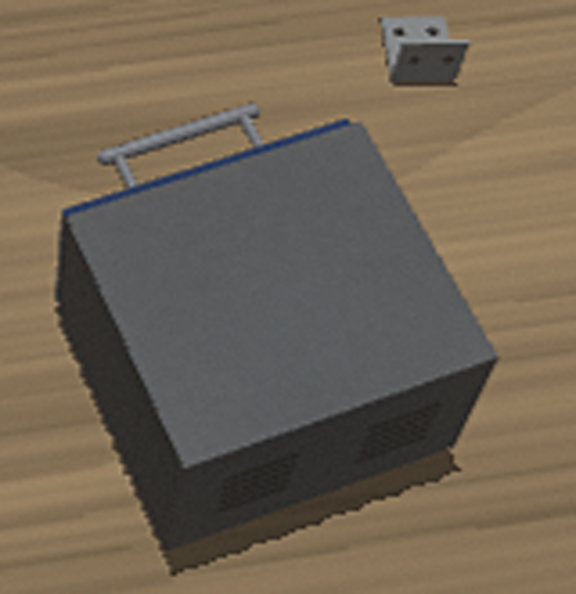

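The crop shows the cabinet squarely. Corrected pixels are: grey top corners (338.9,239.7), (421.4,214.4), (457.8,279.2), (370.8,309.7), and bar ends (347.8,223.9), (391.7,210.6).

```bash
python3 - <<'E'
from h import *
c=robot.calibration("scene");f=lambda u,z:onz(c,u,z)
T=np.array([f(u,.14) for u in[(338.9,239.7),(421.4,214.4),(457.8,279.2),(370.8,309.7)]])
H=[f(u,.108) for u in[(347.8,223.9),(391.7,210.6)]]
for a,b in((0,1),(3,2),(1,2),(0,3)):
    d=(T[b]-T[a]);print(np.round(np.linalg.norm(d),3),np.degrees(np.arctan2(d[1],d[0])))
print(T.mean(0),"H",H,np.mean(H,0))
M=np.array([f(u,.003) for u in[(128,189),(207,176),(217,247),(133,262)]]);print(np.round(M,3),M.mean(0))
yaw=np.radians(12);ctr=T.mean(0)
print("handle pred",ctr[:2]-(.107+.0395)*np.array([np.cos(yaw),np.sin(yaw)]))
s=robot.sense();R=rot();print(R.as_matrix().round(3).tolist())
R2=Ro.from_euler('z',yaw-np.arctan2(R.as_matrix()[1,1],R.as_matrix()[0,1]))*R
print("turn",(R.inv()*R2).as_rotvec(), "shift after turn cm",R2.inv().apply(np.r_[np.mean(H,0)[:2],.24]-s["tool_pos"])*100)
E
```

```text
0.213 100.5590145868186
0.212 101.23798865339667
0.186 10.557892495589865
0.189 10.761024479873795
[0.76424997 0.19364899 0.14      ] H [array([0.63110444, 0.10649398, 0.108     ]), array([0.60937877, 0.22216204, 0.108     ])] [0.6202416  0.16432801 0.108     ]
[[ 0.354 -0.455  0.003]
 [ 0.342 -0.237  0.003]
 [ 0.581 -0.224  0.003]
 [ 0.592 -0.438  0.003]] [ 0.46723352 -0.33859514  0.003     ]
handle pred [0.62095134 0.16318993]
[[-0.972, 0.235, -0.0], [0.235, 0.972, -0.001], [0.0, -0.001, -1.0]]
turn [-1.05423804e-04  1.26925630e-03  1.12457366e+00] shift after turn cm [-53.17499943  37.12813535   0.42698953]
```

{"name": "carry_out", "arguments": {"deltas": [[0,0,0,0,0,0.1434,0.4],[0,0,0,0,0,0.1434,0.4],[0,0,0,0,0,0.1434,0.4],[0,0,0,0,0,0.1434,0.4],[0,0,0,0,0,0.1434,0.4],[0,0,0,0,0,0.1434,0.4],[0,0,0,0,0,0.1434,0.4],[0,0,0,0,0,0.1434,0.4]]}}

```text
time_s: 0.9
tool_pos: [0.1465, 0.6074, 0.2449]
ee_rot: [0.0, 0.64, 0.768, -0.0]
contact_force: [-0.2, -0.4, 0.3]
finger_gap: 0.0346
gripper_force: 0.0
```

{"name": "carry_out", "arguments": {"deltas": [[-2,1.45,0,0,0,0,0.4],[-3.5,2.6,0,0,0,0,0.4],[-3.5,2.6,0,0,0,0,0.4],[-3.5,2.6,0,0,0,0,0.4],[-3.5,2.6,0,0,0,0,0.4],[-3.5,2.6,0,0,0,0,0.4],[-3.5,2.6,0,0,0,0,0.4],[-3.5,2.6,0,0,0,0,0.4],[-3.5,2.6,0,0,0,0,0.4],[-3.5,2.6,0,0,0,0,0.4],[-3.5,2.6,0,0,0,0,0.4],[-3.5,2.6,0,0,0,0,0.4],[-3.5,2.6,0,0,0,0,0.4],[-3.5,2.6,0,0,0,0,0.4],[-3.5,2.6,0,0,0,0,0.4],[-1.3,0.5,0,0,0,0,0.4],[0,0,0,0,0,0,0.4],[0,0,0,0,0,0,0.4]]}}

```text
time_s: 2.7
tool_pos: [0.6199, 0.1653, 0.245]
ee_rot: [-0.0, 0.638, 0.77, -0.0]
contact_force: [1.1, 0.1, 0.9]
finger_gap: 0.0342
gripper_force: 0.0
```

```bash
python3 - <<'E'
from h import *
s=robot.sense();print(s["tool_pos"],s["finger_gap"],s["joint_pos"],rot().as_matrix().round(3).tolist())
c=robot.calibration("wrist");print(c)
cv2.imwrite("pics/w1.png",robot.snapshot("wrist")[:,:,::-1])
print(proj(c,np.array([.6311,.1065,.108])),proj(c,np.array([.6094,.2222,.108])))
E
```

```text
[0.61985543 0.1652807  0.24495697] 0.03423480880405583 [ 1.67374512e-01  5.17949311e-01  1.30147219e+00  3.42617520e-04
  1.32315393e+00 -1.92903033e-02] [[-0.185, 0.983, -0.001], [0.983, 0.186, 0.0], [0.0, -0.001, -1.0]]
{'camera_matrix': array([[411.23894654,   0.        , 321.34186063],
       [  0.        , 411.23894654, 236.96587199],
       [  0.        ,   0.        ,   1.        ]]), 'R': array([[ 0.98252107,  0.18614607, -0.0014128 ],
       [ 0.178447  , -0.93966854,  0.29185561],
       [ 0.05300021, -0.2870064 , -0.95646135]]), 't': array([-0.63945571,  0.00638862,  0.39260921])}
[321.74340785 307.97330921] [322.14205117 137.85563865]
```

View pics/w1.png

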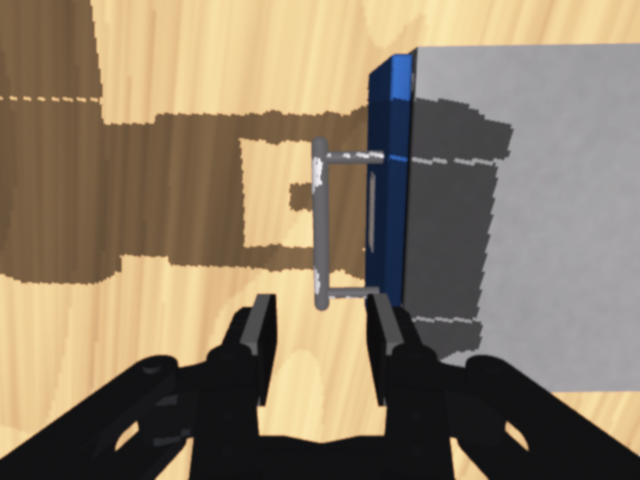

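The wrist view shows the bar from (320,138) to (321,309), as predicted, centred between the fingers. I'll descend, grip and pull.

{"name": "carry_out", "arguments": {"deltas": [[0,0,3,0,0,0,0.4],[0,0,3.5,0,0,0,0.4],[0,0,3.5,0,0,0,0.4],[0,0,2.5,0,0,0,0.4],[0,0,1.7,0,0,0,0.4],[0,0,0,0,0,0,0.4],[0,0,0,0,0,0,0],[0,0,0,0,0,0,0],[0,0,0,0,0,0,0],[0,0,0,0,0,0,0]], "force": 40}}

```text
time_s: 3.75
tool_pos: [0.619, 0.1656, 0.1039]
ee_rot: [-0.001, 0.638, 0.77, -0.001]
contact_force: [-8.2, 1.6, 3.9]
finger_gap: 0.0098
gripper_force: 39.2
```

{"name": "carry_out", "arguments": {"deltas": [[0,-0.5,0,0,0,0,0],[0,-1,0,0,0,0,0],[0,-1.5,0,0,0,0,0],[0,-1.5,0,0,0,0,0],[0,-1.5,0,0,0,0,0],[0,-1.5,0,0,0,0,0],[0,-1.5,0,0,0,0,0],[0,-1.5,0,0,0,0,0],[0,-1.5,0,0,0,0,0],[0,-1.5,0,0,0,0,0],[0,-1.3,0,0,0,0,0],[0,-1,0,0,0,0,0],[0,-0.6,0,0,0,0,0],[0,-0.3,0,0,0,0,0],[0,0,0,0,0,0,0],[0,0,0,0,0,0,0]]}}

```text
time_s: 5.35
tool_pos: [0.4565, 0.1329, 0.1038]
ee_rot: [0.001, 0.638, 0.77, -0.0]
contact_force: [2.0, -17.5, 0.3]
finger_gap: 0.0092
gripper_force: 39.7
```

{"name": "carry_out", "arguments": {"deltas": [[0,0,0,0,0,0,0.4],[0,0,0,0,0,0,0.4],[0,0,0,0,0,0,0.4],[0,0,-2,0,0,0,0.4],[0,0,-4,0,0,0,0.4],[0,0,-4,0,0,0,0.4],[0,0,-4,0,0,0,0.4],[0,0,-4,0,0,0,0.4],[-1,4,0,0,0,0,0.4],[-1,4,0,0,0,0,0.4],[-1,4,0,0,0,0,0.4],[-1,2.5,0,0,0,0,0.4],[0,0,0,0,0,0,0.4],[0,0,0,0,0,0,0.4]]}}

```text
time_s: 6.75
tool_pos: [0.6062, 0.1215, 0.2828]
ee_rot: [-0.0, 0.638, 0.77, -0.0]
contact_force: [-0.9, -0.7, -0.5]
finger_gap: 0.0342
gripper_force: 0.0
```

```bash
python3 - <<'E'
from h import *
s=robot.sense();print(s["tool_pos"],s["finger_gap"])
c=robot.calibration("wrist")
cv2.imwrite("pics/w2.png",robot.snapshot("wrist")[:,:,::-1])
np.save("w2.npy",c,allow_pickle=True)
E
```

```text
[0.60621136 0.12153713 0.28283379] 0.034232266205353426
```

View pics/w2.png

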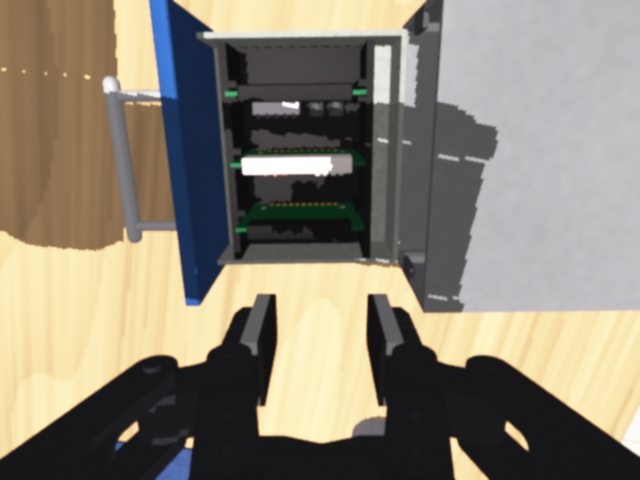

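The white rail is in the middle slot, with its top at about (242..352, 156..174) in the wrist view. The drawer is open and all boards are seated.

```bash
python3 - <<'E'
from h import *
c=np.load("w2.npy",allow_pickle=True).item();im=cv2.imread("pics/w2.png")
print("cam",-np.array(c["R"]).T@c["t"])
g=im[140:190,225:370].min(2);m=(g>110).astype(np.uint8)
k=cv2.connectedComponentsWithStats(m);i=1+np.argmax(k[2][1:,4]);print(k[2][i],k[3][i])
ys,xs=np.where(k[1]==i);print([ (x+225,ys[xs==x].min()+140,ys[xs==x].max()+140) for x in range(20,125,12) if (xs==x).any()])
x0,y0,w,h=k[2][i][:4];x0+=225;y0+=140
for u in[(x0,y0),(x0+w,y0),(x0,y0+h),(x0+w,y0+h)]:print(u,onz(c,u,.112).round(4))
s=robot.sense();R=rot()
print("tool cm to centre",R.inv().apply(onz(c,(x0+w/2,y0+h/2),.112)-s["tool_pos"])*100)
E
```

```text
cam [0.59266137 0.19400305 0.41062971]
[  16   15  111   22 2157] [70.92350487 24.83541956]
[(245, np.int64(157), np.int64(175)), (257, np.int64(156), np.int64(175)), (269, np.int64(156), np.int64(175)), (281, np.int64(156), np.int64(174)), (293, np.int64(155), np.int64(174)), (305, np.int64(156), np.int64(174)), (317, np.int64(155), np.int64(176)), (329, np.int64(155), np.int64(172)), (341, np.int64(155), np.int64(173))]
(np.int32(241), np.int32(155)) [0.5413 0.1539 0.112 ]
(np.int32(352), np.int32(155)) [0.6194 0.1687 0.112 ]
(np.int32(241), np.int32(177)) [0.5434 0.1382 0.112 ]
(np.int32(352), np.int32(177)) [0.6227 0.1533 0.112 ]
tool cm to centre [ 3.57939785 -1.74726203 17.10638538]
```

{"name": "carry_out", "arguments": {"deltas": [[0,0,0,0,0,0.1428,0.33],[0,0,0,0,0,0.1428,0.33],[0,0,0,0,0,0.1428,0.33],[0,0,0,0,0,0.1428,0.33],[0,0,0,0,0,0.1428,0.33],[0,0,0,0,0,0.1428,0.33],[0,0,0,0,0,0.1428,0.33],[0,0,0,0,0,0.1428,0.33],[0,0,0,0,0,0.1428,0.33],[0,0,0,0,0,0.1428,0.33],[0,0,0,0,0,0.1428,0.33],[-0.6,-1.2,2,0,0,0,0.33],[-0.6,-1.2,3,0,0,0,0.33],[-0.55,-1.2,3,0,0,0,0.33],[0,0,0,0,0,0,0.33],[0,0,0,0,0,0,0.33]]}}

```text
time_s: 8.4
tool_pos: [0.5822, 0.1537, 0.2042]
ee_rot: [0.0, 0.996, 0.094, -0.0]
contact_force: [-0.4, -0.1, 0.5]
finger_gap: 0.0279
gripper_force: 0.0
```

```bash
python3 - <<'E'
from h import *
s=robot.sense();print(s["tool_pos"],s["finger_gap"],s["joint_pos"])
c=robot.calibration("wrist");np.save("w3.npy",c,allow_pickle=True)
cv2.imwrite("pics/w3.png",robot.snapshot("wrist")[:,:,::-1])
M=rot().as_matrix();print(np.degrees(np.arctan2(M[1,0],M[0,0])))
print("tcp axis at rail height",proj(c,np.r_[s["tool_pos"][:2],.112]))
E
```

```text
[0.58224569 0.15370725 0.20421843] 0.027941785914444944 [ 1.59061042e-01  5.02799204e-01  1.45423313e+00 -1.87024753e-04
  1.18460299e+00  1.54224895e+00]
10.723269751624768
tcp axis at rail height [319.91592991 249.16860444]
```

View pics/w3.png

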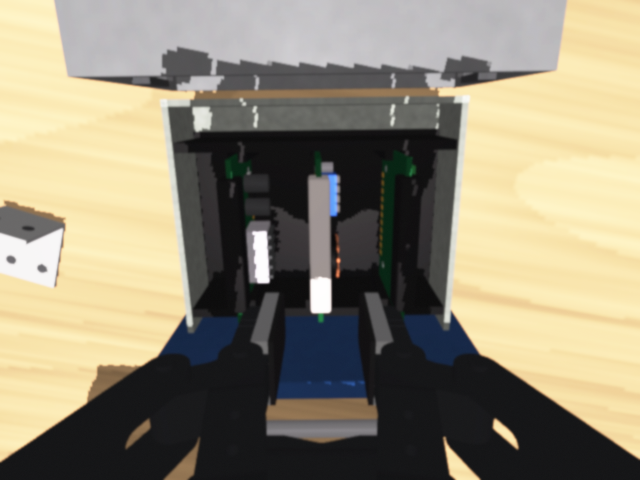

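The rail, at (320, 175..313), is centred between the fingers, with the blue housing beside it. I'll descend and grip.

{"name": "carry_out", "arguments": {"deltas": [[0,0,2,0,0,0,0.33],[0,0,2.5,0,0,0,0.33],[0,0,2.2,0,0,0,0.33],[0,0,2,0,0,0,0.33],[0,0,1.5,0,0,0,0.33],[0,0,0,0,0,0,0.33],[0,0,0,0,0,0,0],[0,0,0,0,0,0,0],[0,0,0,0,0,0,0],[0,0,0,0,0,0,0]], "force": 60}}

```text
time_s: 9.45
tool_pos: [0.5834, 0.1544, 0.1031]
ee_rot: [-0.001, 0.996, 0.093, 0.001]
contact_force: [-0.5, 7.8, -0.6]
finger_gap: 0.0108
gripper_force: 58.3
```

{"name": "carry_out", "arguments": {"deltas": [[0,0,-0.5,0,0,0,0],[0,0,-1,0,0,0,0],[0,0,-1,0,0,0,0],[0,0,-1,0,0,0,0],[0,0,-1,0,0,0,0],[0,0,-1,0,0,0,0],[0,0,-1.5,0,0,0,0],[0,0,-1.5,0,0,0,0],[0,0,-1.5,0,0,0,0],[0,0,-1.5,0,0,0,0],[0,0,-1.5,0,0,0,0],[0,0,-1.5,0,0,0,0],[0,0,-1.5,0,0,0,0],[0,0,-1.5,0,0,0,0],[0,0,-1,0,0,0,0],[0,0,0,0,0,0,0],[0,0,0,0,0,0,0],[0,0,0,0,0,0,0]]}}

```text
time_s: 11.25
tool_pos: [0.5821, 0.1535, 0.2855]
ee_rot: [0.0, 0.996, 0.093, -0.001]
contact_force: [0.2, 0.1, -0.7]
finger_gap: 0.0109
gripper_force: 58.3
```

```bash
python3 - <<'E'
from h import *
s=robot.sense();print(s["tool_pos"],s["finger_gap"],s["gripper_force"])
cv2.imwrite("pics/s4.png",robot.snapshot("scene")[100:400,200:520,::-1].repeat(2,0).repeat(2,1))
# target: TCP pose so rail centre over mat
R=rot();m=np.array([.467,-.339]);h=np.arctan2(m[1],m[0])
M=R.as_matrix();hy=np.arctan2(M[1,1],M[0,1]);print("yaw turn world",h-hy,"target heading",h)
Ru=Ro.from_euler('z',h-hy)*R; Rf=Ru*Ro.from_rotvec([-np.pi/4,0,0]);F=Rf.as_matrix()
print("final tool axes",F.round(3).tolist())
# board: x=tool y, z=-tool z ; centre 0.034 along tool z from rail; rail ~ TCP - ~0.007 z
tcp=np.r_[m,.13]-F[:,2]*.03
print("tcp target",tcp,"shift in upright-turned frame cm",Ru.inv().apply(tcp-s["tool_pos"])*100,"in current frame",R.inv().apply(tcp-s["tool_pos"])*100)
E
```

```text
[0.58212675 0.15351885 0.28550579] 0.010923871361347955 58.31201110690017
yaw turn world 0.7561050727107262 target heading -0.6279044532973103
final tool axes [[0.587, 0.573, 0.572], [0.809, -0.415, -0.416], [-0.001, 0.707, -0.707]]
tcp target [ 0.44984991 -0.32651529  0.15121336] shift in upright-turned frame cm [-46.59974062  17.49508619  13.49184998] in current frame [-21.89385799  44.71213809  13.45836442]
```

View pics/s4.png

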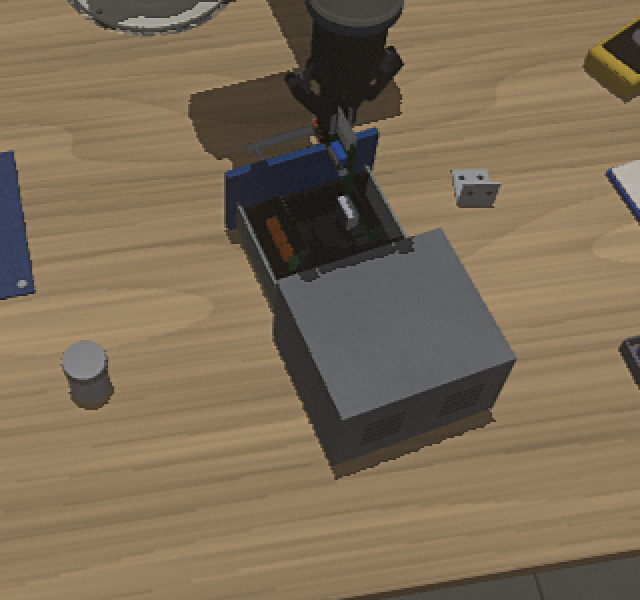

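{"name": "carry_out", "arguments": {"deltas": [[-0.5,1,0,0,0,0,0],[-1,2,0,0,0,0,0],[-1.5,3,0,0,0,0,0],[-1.5,3,0,0,0,0,0],[-1.5,3,0,0,0,0,0],[-1.5,3,0,0,0,0,0],[-1.5,3,0,0,0,0,0],[-1.5,3,0,0,0,0,0],[-1.5,3,0,0,0,0,0],[-1.5,3,0,0,0,0,0],[-1.5,3,0,0,0,0,0],[-1.5,3,0,0,0,0,0],[-1.5,3,0,0,0,0,0],[-1.5,3,0,0,0,0,0],[-1,3,0,0,0,0,0],[-0.5,1.7,0,0,0,0,0],[-0.4,1,0,0,0,0,0],[0,0,0,0,0,0,0]]}}

```text
time_s: 13.1
tool_pos: [0.4549, -0.326, 0.286]
ee_rot: [-0.0, 0.996, 0.093, -0.0]
contact_force: [-0.2, 0.1, -1.2]
finger_gap: 0.0108
gripper_force: 58.4
```

{"name": "carry_out", "arguments": {"deltas": [[0,0,0,0,0,-0.106,0],[0,0,0,0,0,-0.13,0],[0,0,0,0,0,-0.13,0],[0,0,0,0,0,-0.13,0],[0,0,0,0,0,-0.13,0],[0,0,0,0,0,-0.13,0],[0,0,0,0,0,0,0],[0,0,0,-0.085,0,0,0],[0,0,0,-0.1,0,0,0],[0,0,0,-0.1,0,0,0],[0,0,0,-0.1,0,0,0],[0,0,0,-0.1,0,0,0],[0,0,0,-0.1,0,0,0],[0,0,0,-0.1,0,0,0],[0,0,0,-0.1,0,0,0],[0,0,0,0,0,0,0],[0,0,0,0,0,0,0]]}}

```text
time_s: 14.8
tool_pos: [0.46, -0.3214, 0.2869]
ee_rot: [0.316, 0.83, 0.427, 0.17]
contact_force: [1.1, -0.1, -2.0]
finger_gap: 0.011
gripper_force: 58.6
```

```bash
python3 - <<'E'
from h import *
s=robot.sense();print(s["tool_pos"],s["joint_pos"],s["gripper_force"]);F=rot().as_matrix();print(F.round(3).tolist())
tcp=np.r_[.467,-.339,.13]-F[:,2]*.03
print(rot().inv().apply(tcp-s["tool_pos"])*100)
E
```

```text
[ 0.45996982 -0.32144011  0.28687365] [-0.78857006  0.16376749  2.029729    0.51736208  0.25514766 -0.62304702] 58.5576407048211
[[0.578, 0.601, 0.552], [0.816, -0.437, -0.379], [0.014, 0.67, -0.743]]
[-1.23918217 -9.31643769  9.7019517 ]
```

{"name": "carry_out", "arguments": {"deltas": [[-0.1,-0.5,1,0,0,0,0],[-0.2,-1,1.9,0,0,0,0],[-0.2,-1,1.9,0,0,0,0],[-0.2,-1,1.9,0,0,0,0],[-0.2,-1,1.9,0,0,0,0],[-0.2,-1,1.9,0,0,0,0],[-0.1,-1,1.9,0,0,0,0],[0,0,0.1,0,0,0,0],[0,0,0,0,0,0,0]]}}

```text
time_s: 15.7
tool_pos: [0.4804, -0.3357, 0.2049]
ee_rot: [0.314, 0.827, 0.43, 0.18]
contact_force: [-0.0, 0.3, -1.3]
finger_gap: 0.011
gripper_force: 58.6
```

```bash
python3 - <<'E'
from h import *
s=robot.sense();print(s["tool_pos"],s["joint_pos"],s["gripper_force"]);F=rot().as_matrix();print(F.round(3).tolist())
C=s["tool_pos"]+F[:,2]*.03;print("centre",C,"foot",C+F[:,2]*.043,"x ang",np.arccos(F[2,1]),"z ang",np.arccos(-F[2,2]))
im=robot.snapshot("scene")[100:340,80:400,::-1];cv2.imwrite("pics/s5.png",im.repeat(2,0).repeat(2,1))
E
```

```text
[ 0.48036056 -0.33573616  0.2048767 ] [-0.79460221  0.36434931  2.09202342  1.84861163  0.15588917 -1.97785659] 58.579533227020875
[[0.565, 0.599, 0.568], [0.825, -0.432, -0.365], [0.027, 0.674, -0.738]]
centre [ 0.49738896 -0.34668733  0.18273838] foot [ 0.52179634 -0.36238401  0.15100679] x ang 0.8307450643848197 z ang 0.7407774777122574
```

View pics/s5.png

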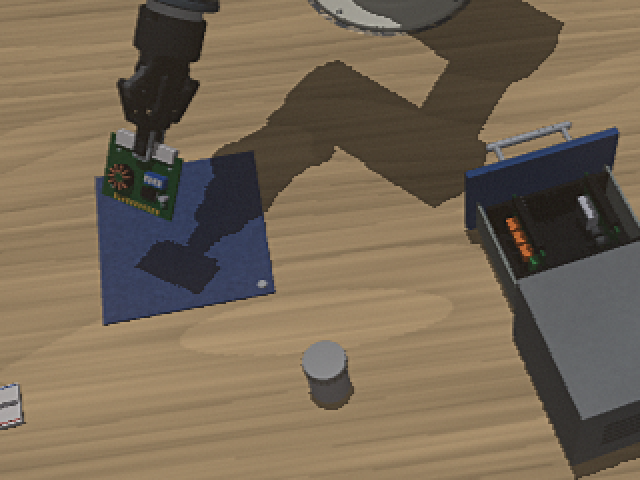

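The board is held component side up over the mat, with its rail uppermost; the drawer is open and the other boards and the canister are untouched. The foot is about 15 cm up, so I'll lower it a little.

{"name": "carry_out", "arguments": {"deltas": [[0,-0.1,0.4,0,0,0,0],[0,-0.1,0.6,0,0,0,0],[0,-0.1,0.6,0,0,0,0],[0,-0.1,0.6,0,0,0,0],[0,-0.1,0.6,0,0,0,0],[0,-0.2,0.6,0,0,0,0],[0,-0.1,0.6,0,0,0,0],[0,-0.1,0.6,0,0,0,0],[0,-0.1,0.6,0,0,0,0],[0,-0.1,0.6,0,0,0,0],[0,0,0,0,0,0,0],[0,0,0,0,0,0,0],[0,0,0,0,0,0,0],[0,0,0,0,0,0,0],[0,0,0,0,0,0,0]]}}

```text
time_s: 17.25
tool_pos: [0.5056, -0.3522, 0.1545]
ee_rot: [0.315, 0.827, 0.43, 0.179]
contact_force: [-0.5, -0.2, -1.1]
finger_gap: 0.0109
gripper_force: 58.6
```

```bash
python3 - <<'E'
from h import *
s=robot.sense();print(s["tool_pos"],s["joint_pos"],abs(s["qvel"]).max(),s["gripper_force"]);F=rot().as_matrix();print(F.round(3).tolist())
C=s["tool_pos"]+F[:,2]*.03;print("centre",C,"foot",C+F[:,2]*.043,"x ang",np.arccos(F[2,1]),"z ang",np.arccos(-F[2,2]))
E
```

```text
[ 0.50562879 -0.35221138  0.15452332] [-0.7768982   0.50380777  2.07064658  2.43918268  0.21222122 -2.56372282] 0.006224144333392735 58.58931057868176
[[0.566, 0.599, 0.567], [0.824, -0.432, -0.366], [0.025, 0.674, -0.738]]
centre [ 0.52262655 -0.36319765  0.13237885] foot [ 0.54699001 -0.37894465  0.10063843] x ang 0.8309648055346157 z ang 0.7404734800799103
```

```bash
python3 -c "
from plant import robot
print(robot.hand_in())"
```

```text
the job is handed in; nothing more can be done
None
```

I handed the job in with the drawer open and the white-rail board held steady over the mat: leaned about 45°, component side up, white rail uppermost and level to about 1.5°, lower edge about 10 cm up; the other boards and the canister looked undisturbed in the last picture, while the bracket was last seen (in place) after the board was lifted.

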